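Try a crossed cap on the amber media bottle

ROBOT

A 7-joint arm with a two-finger parallel gripper is mounted at the origin on the work surface. World frame = base frame: x ahead of the robot, y to its left, z up, the work surface at z = 0. Lengths are in m, angles in rad, forces in N, time in s.
With the tool pointing down it reaches from about 0.4 to 0.85 m from the base axis. Payload 6.9 kg.
Tool frame: the origin (TCP) lies midway between the tips of the shut fingers; the grasp point (between the pads) lies behind it (ctrl.pinch_z is the z of the grasp point in the tool frame, in m); z points along the fingers, y is the line along which they close (so a half turn about z gives the same grasp; the last joint's range is limited). The gripper opens to 85 mm and grips with 20 to 120 N. Pads are 22 mm wide; open, the fingers measure 114 mm over their backs; the gripper's body (76 mm by 85 mm) begins 54 mm behind the grasp point. The pads swing forward as they close: fully open they stand 13 mm farther back than shut.
Start: joints at [-1.147, 0.507, -0.238, 1.5, 0.126, 1.149, -0.155], TCP at [0.195, 0.594, 0.231] pointing down, gripper open.
Joint ranges: [-3.08, 3.08], [-0.24, 2.05], [-1.43, 1.35], [0, 2.5], [-1.52, 4.66], [0.17, 1.96], [-2.89, 2.89]. Speed limits (rad/s): [2.39, 2.39, 3.14, 3.14, 3.14, 3.14, 3.14].

INTERFACE

Orientations are given as a unit quaternion [w, x, y, z].
In Python, from station import ctrl, get_state, vision, ticket, models gives the robot as it stands. Calls block until the motion is done:
- ctrl.movep(position, orientation): joint-space move of the TCP to a pose.
- ctrl.movel(position, frame=None, max_speed=0.15): straight line of the TCP; frame=None keeps the orientation; max_speed is the mean speed in m/s.
- ctrl.set_joints(angles): joint-space move.
- ctrl.ungrasp() and ctrl.close_gripper(force=None): open the fingers fully, or close them until they stop; force is the grip in N (None keeps the last).
- ctrl.pause(seconds).
- ctrl.ik(position, orientation): joint angles nearest the present ones, or None.
- get_state(): the state.
- vision.grab_frame(name): name is "side" or "top"; returns (picture, depth): 384x512x3 uint8, blue, green, red; 384x512 float32, m along the optical axis (not along the pixel's ray), 0 where there is no reading.
- vision.camera_info(name): a dict with "mtx" (3x3 intrinsics, pixels), "R" (3x3) and "t" (3): a world point X has camera coordinates R X + t. Camera axes: x right, y down, z forward; pixel columns grow to the right and rows downward; lengths in m; the calibration is good to about 2 mm. A picture is of the moment at which its call begins. camera_info takes no time and is no camera call.
A pose or a line that the arm cannot do raises ctrl.Unreachable and nothing moves.
- ticket.close_job(): hands the job in; it is judged then, once.
Trained networks look in the newest picture that a camera, given by its name, has taken for a name from the list of things; names that differ only in an ending like _2 or _b are one class to them, and where a whole thing is asked for, a point or a joint stands for the part that bears it (a point fixed in the world has none). Each returns a list of dicts, best first, with "p" (0 to 1); they miss things now and then, are a little off and sometimes report something else, mostly with a low value. They report only what shows in the picture. A call takes as long as a camera call. They do not tell look-alikes from the thing itself.
- models.recognise(camera, target): "point" ([column, row] in pixels, amid what is visible of it).
- models.masks_of(camera, target): "mask" (384x512 bool, what is visible of it) and "point" ([column, row] in pixels, amid what is visible of it).
The state is a dict: "time": time; "qpos": joint angles; "qd": joint speeds; "tau": joint torques, N m; "tcp_pos": TCP position; "eef_rot": TCP orientation; "contact_force": force on the tool from outside, world axes, zero at the start; "wrist_torque": the same for the moment, N m; "width": finger opening in m; "gripper_force": force on a finger pad.
Only numpy, scipy, OpenCV 4.12 (cv2) and the standard library are available. Lean on these libraries where they do the work, as an engineer would, in place of code of your own. Each camera call takes 0.05 s, during which the arm holds its last target. There are 200 camera calls.

TASK

The blue cap on the amber bottle was put on askew. Turn it gently clockwise (seen from above) until you feel it start to bind, stop there without forcing the crossed threads, then back it off counterclockwise by about an eighth of a turn from where it binds and let go, so that it sits loose. Leave the clear bottle alone.

Things in the scene. Friction and masses are not known exactly. Their poses are not given: they have to be found in the camera images.
- cap_top (a point): Centre of the flat top of the amber bottle's blue cap, 158 mm above the bench; z up, x along the white bar on top. Upright cylinder 44 mm across, side 130 to 158 mm above the bench; 35 mm neck below, bottle's shoulder from 118 mm down. It turns in place, is not lifted. Turns freely clockwise 0.3 to 0.75 rad from the start, then binds; backs off up to 1.5 rad from the bind and stays where left.
- threads (a joint): How far the crossed threads are wound up, rad. About 0 while the cap turns freely (0.03 N m); once it binds, all further clockwise turning adds here against a spring of 1.5 N m per rad. 0.1 (0.15 N m) is enough to be sure that it binds; above 0.5 (0.75 N m) they are forced and spoiled. Springs back when the cap is let go or backed off. Slipping fingers do no harm.
- amber_bottle: Amber glass bottle, 70 mm in diameter, in a round aluminium cup (88 mm wide, up to 57 mm above the bench) on a grey base plate 130 mm square, bolted to the bench: it cannot move. Origin on the bottle's vertical axis at bench height; z up; -x points to the side with the white paper label.
- clear_bottle: A clear glass bottle in an identical bolted holder, with a like blue cap that is already tight (its top 154 mm above the bench). Not to be touched. Origin on its vertical axis at bench height, z up.
There are look-alikes about, which are no part of the job. What is shaped like the amber_bottle but turquoise or yellow is not meant.

How it is judged:
On the way:
1. the amber bottle's cap is turned clockwise until it binds (threads wound up by more than 0.08 rad) (value of joint threads above 0.08 rad), for 0.1 s.
At the end, for the whole second after the job is handed in: The amber bottle's cap has been turned until it bound and then backed off: it rests 20 to 72 degrees counterclockwise of the angle where it binds, the threads relaxed (under 0.05 rad) (value of joint threads below 0.05 rad and angle between the x axis of cap_top and the x axis of amber_bottle, either way round between 0.35 and 1.25 rad); the robot touches nothing.
It fails at once if the crossed threads are forced (wound up by more than 0.5 rad) (value of joint threads above 0.5 rad).
It fails at once if the clear bottle is touched (contact force between any of the arm, the fingers and clear_bottle above 1 N).
It also fails if it takes over 38 s, if anything falls off the work surface, if the arm or the gripper's body presses on something with over 40 N, if the wrist force passes 120 N, or if a joint passes its speed limit or range.

## Working session

There is one attempt and no reset: what is moved stays moved. The work goes in short steps, each a Python script; the robot and the scene stay as the last script left them, time stands still between calls to the robot, and variables do not carry over. Pictures are saved under pics/ and viewed, at most 10 in all, crops included, and the job is handed in when it is done.

```bash
mkdir -p pics; cat > h.py <<'E'
import numpy as np, cv2
from station import ctrl, get_state, vision, ticket, models
def world(cam,u,v,d):
    c=vision.camera_info(cam);K=np.array(c["mtx"]);R=np.array(c["R"]);t=np.array(c["t"])
    p=np.linalg.inv(K)@np.array([np.ravel(u),np.ravel(v),np.ones(np.size(u))])*np.ravel(d)
    return (R.T@(p-t[:,None])).T
E
python3 - <<'E'
from h import *
ims={}
for c in("top","side"):
    im,d=vision.grab_frame(c);ims[c]=im
    for n in("cap_top","amber_bottle","clear_bottle"):
        for r in models.masks_of(c,n):
            m=r["mask"]&(d>0);v,u=np.nonzero(m)
            if len(u)<5: continue
            w=world(c,u,v,d[m]); z=np.percentile(w[:,2],95)
            top=w[w[:,2]>z-.006]
            print(c,n,round(r["p"],2),np.round(r["point"]),len(u),"ztop",round(z,3),"topmean",top.mean(0).round(3),"ext",np.ptp(top,0).round(3),cv2.mean(im,r["mask"].astype(np.uint8))[:3])
cv2.imwrite("pics/a.png",np.hstack([cv2.resize(ims[c],(400,300)) for c in ims]))
cv2.imwrite("pics/top.png",ims["top"]);cv2.imwrite("pics/side.png",ims["side"])
s=get_state();print(s["time"],s["eef_rot"],ctrl.pinch_z,s["contact_force"],s["wrist_torque"],s["width"])
E
```

```text
top cap_top 0.89 [167. 255.] 300 ztop 0.161 topmean [0.333 0.413 0.159] ext [0.039 0.043 0.008] (108.23666666666668, 54.20333333333334, 22.796666666666667)
top cap_top 0.68 [249. 173.] 293 ztop 0.161 topmean [0.536 0.22  0.159] ext [0.043 0.041 0.008] (107.17687074829932, 53.13265306122449, 22.476190476190474)
top cap_top 0.65 [ 84. 181.] 297 ztop 0.161 topmean [0.506 0.624 0.159] ext [0.039 0.041 0.008] (102.12121212121211, 50.8047138047138, 21.680134680134678)
top cap_top 0.63 [164. 120.] 316 ztop 0.161 topmean [0.664 0.437 0.159] ext [0.043 0.042 0.008] (103.09779179810725, 52.722397476340696, 21.56466876971609)
top amber_bottle 0.97 [253. 177.] 2074 ztop 0.159 topmean [0.535 0.22  0.158] ext [0.043 0.041 0.01 ] (66.58309317963496, 62.597502401536985, 59.91114313160423)
top amber_bottle 0.8 [105. 187.] 2321 ztop 0.159 topmean [0.506 0.625 0.158] ext [0.042 0.043 0.01 ] (68.08555460017197, 62.08856405846948, 8.393379191745487)
top amber_bottle 0.68 [178. 253.] 2306 ztop 0.159 topmean [0.334 0.413 0.158] ext [0.042 0.043 0.01 ] (19.800518134715023, 90.46934369602764, 102.21200345423
[... 1191 characters left out ...]
61219, 78.33824514400536, 33.04219691895512)
side amber_bottle 0.85 [205. 156.] 1556 ztop 0.16 topmean [0.334 0.413 0.161] ext [0.043 0.046 0.011] (48.84133077415227, 94.92066538707613, 105.16058861164427)
side amber_bottle 0.81 [256. 114.] 1267 ztop 0.16 topmean [0.507 0.625 0.16 ] ext [0.039 0.045 0.012] (77.65121759622939, 73.43990573448548, 29.905734485467402)
side clear_bottle 0.97 [257. 310.] 2654 ztop 0.156 topmean [ 0.466 -0.11   0.156] ext [0.043 0.043 0.009] (91.72365954255719, 85.05136857892764, 79.4769403824522)
0.4 [-2.05490065e-05  1.58249868e-01  9.87399085e-01 -1.57546211e-04] -0.0187 [0.25499389 0.06859877 0.4317925 ] [-0.03868432  0.011317    0.02390897] 0.08541353111054252
```

View pics/top.png

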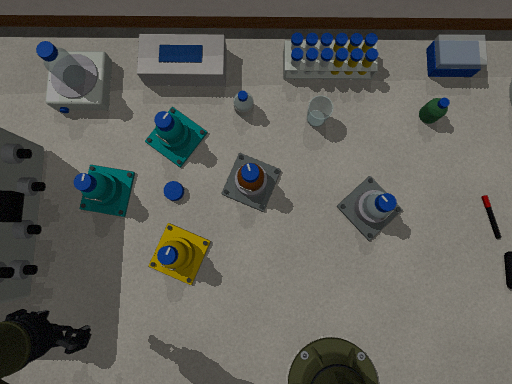

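View pics/side.png

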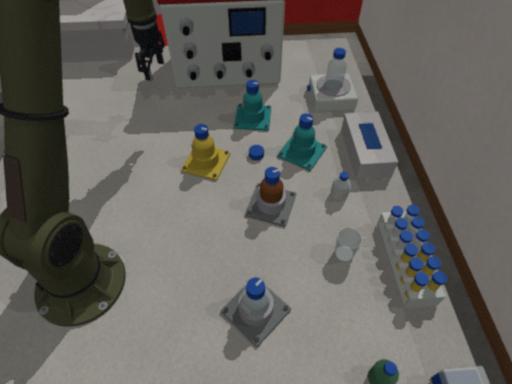

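The top view shows the amber bottle on its grey plate at about (251,173) and the clear bottle at (375,205). The look-alikes are turquoise at (90,182) and (168,120), and yellow at (168,255). Side view agrees: the amber cap centre is at about (0.536, 0.220) with its top near z = 0.159, which matches the given height. Next I approach.

```bash
python3 - <<'E'
from h import *
from scipy.spatial.transform import Rotation as R
def quat(y): # tool down, yaw y about world z
    q=(R.from_euler('z',y)*R.from_quat([1,0,0,0])).as_quat(); return [q[3],*q[:3]]
P=[0.5355,0.2205,0.26]
best=None
for y in np.arange(-3.1,3.1,.1):
    q=ctrl.ik(P,quat(y)); q2=ctrl.ik([*P[:2],.124],quat(y))
    if q is None or q2 is None: continue
    if best is None or abs(q2[6]+.4)<abs(best[2][6]+.4): best=(y,q,q2)
print(best[0],np.round(best[1],3),np.round(best[2],3))
ctrl.set_joints(best[1])
s=get_state();print(s["time"],s["tcp_pos"],s["eef_rot"],s["contact_force"].round(2) if hasattr(s["contact_force"],'round') else s["contact_force"],s["wrist_torque"])
im,d=vision.grab_frame("side");cv2.imwrite("pics/s2.png",cv2.resize(im[80:240,180:390],(800,600)))
im,d=vision.grab_frame("top");cv2.imwrite("pics/t2.png",im)
E
```

```text
1.500000000000004 [-0.543  0.413  0.168  1.582 -0.073  1.152 -0.43 ] [-0.532  0.544  0.153  1.772 -0.107  0.834 -0.399]
2.2333 [0.53481375 0.22236193 0.25977746] [-4.80602962e-04  7.30556446e-01  6.82852142e-01  1.92354320e-05] [-0.02 -0.1   0.45] [-2.15986004e-02  9.20672402e-05 -3.69490590e-03]
```

View pics/s2.png

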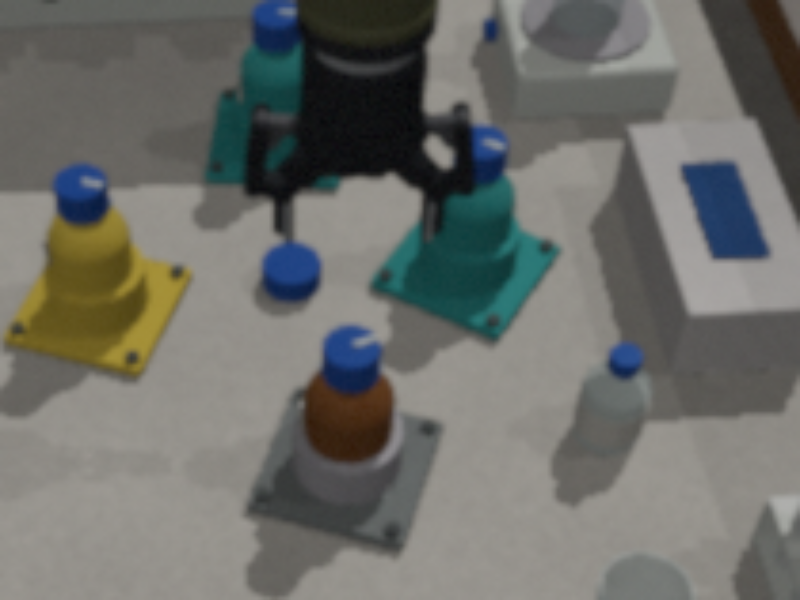

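The gripper hangs above the amber cap (crop pixel about (352,345)), with free space for both fingers. Next I descend and take a light grip.

```bash
python3 - <<'E'
from h import *
def show(l):
    s=get_state();print(l,round(s["time"],2),np.round(s["tcp_pos"],4),"F",np.round(s["contact_force"],2),"M",np.round(s["wrist_torque"],3),"w",round(s["width"],4),"g",np.round(s["gripper_force"],1),"q7",round(s["qpos"][6],3));return s
ctrl.movel([0.5355,0.2205,0.126],max_speed=0.1); ctrl.pause(.3); show("down")
ctrl.close_gripper(force=25); ctrl.pause(.3); show("grip")
E
```

```text
down 4.12 [0.5356 0.2205 0.1262] F [-0.17 -0.25  0.26] M [ 0.034  0.003 -0.044] w 0.0855 g 0.0 q7 -0.404
grip 4.88 [0.5348 0.2206 0.1261] F [-4.89 -0.65  6.14] M [-0.083  0.835 -0.003] w 0.0434 g 25.8 q7 -0.405
```

```bash
cat > turn.py <<'E'
from h import *
q=np.array(get_state()["qpos"],float); q0=q[6]; M0=get_state()["wrist_torque"][2]; hits=0
for i in range(24):
    q[6]+=0.05; ctrl.set_joints(q); ctrl.pause(.08)
    s=get_state(); dM=s["wrist_torque"][2]-M0
    print(round(s["time"],2),"q7",round(s["qpos"][6]-q0,3),"dMz",round(dM,3),"F",np.round(s["contact_force"],1),"w",round(s["width"],4))
    if abs(dM)>0.24: break
E
python3 turn.py
```

```text
5.22 q7 0.049 dMz 0.047 F [-3.5  0.3  3.4] w 0.0432
5.55 q7 0.098 dMz 0.0 F [-4.  -0.5  3.6] w 0.0434
5.88 q7 0.148 dMz -0.049 F [-2.3 -0.8  4.5] w 0.0434
6.22 q7 0.198 dMz -0.034 F [-3.6 -0.1  4.1] w 0.043
6.55 q7 0.248 dMz 0.002 F [-3.3  0.3  3.9] w 0.0431
6.88 q7 0.298 dMz 0.05 F [-3.9 -0.7  4.3] w 0.0433
7.22 q7 0.348 dMz 0.023 F [-3.8 -0.5  4.9] w 0.0428
7.55 q7 0.398 dMz -0.011 F [-4.2  0.6  5.3] w 0.0435
7.88 q7 0.448 dMz -0.032 F [-3.8  0.   4.7] w 0.0433
8.22 q7 0.498 dMz 0.005 F [-3.2  0.   4.8] w 0.043
8.55 q7 0.548 dMz -0.036 F [-3.5  0.4  5.2] w 0.043
8.88 q7 0.598 dMz 0.016 F [-3.3  0.5  5.2] w 0.0431
9.22 q7 0.647 dMz -0.018 F [-3.1 -0.5  4.6] w 0.0437
9.55 q7 0.697 dMz -0.03 F [-3.5 -0.1  5.3] w 0.0433
9.88 q7 0.747 dMz 0.015 F [-2.6  0.5  5.2] w 0.0438
10.22 q7 0.798 dMz -0.039 F [-3.5 -0.2  4. ] w 0.0434
10.55 q7 0.848 dMz -0.002 F [-2.4  0.7  5.1] w 0.0436
10.88 q7 0.898 dMz -0.208 F [-1.4  0.7  4. ] w 0.0432
11.22 q7 0.948 dMz -0.01 F [-0.6  0.5  2. ] w 0.0434
11.55 q7 0.998 dMz -0.166 F [-0.5  0.4 -0.1] w 0.0433
11.88 q7 1.048 dMz -0.165 F [ 0.3  0.1 -1.4] w 0.0433
12.22 q7 1.098 dMz -0.118 F [ 0.4 -0.8 -1.7] w 0.0434
12.55 q7 1.148 dMz -0.198 F [ 0.3 -0.1 -0.9] w 0.0436
12.88 q7 1.198 dMz -0.029 F [-0.4  1.2  0.8] w 0.0434
```

```bash
python3 - <<'E'
from h import *
from scipy.spatial.transform import Rotation as R
s=get_state();r=s["eef_rot"];m=R.from_quat([*r[1:],r[0]]).as_matrix()
a=[0.73055,0.68285];m0=R.from_quat([a[0],a[1],0,0]).as_matrix()
for k in(m0,m): print("yaw of tool x",np.arctan2(k[1,0],k[0,0]),"z",k[:,2].round(3))
print(s["wrist_torque"],s["width"],s["gripper_force"],s["qpos"])
im,d=vision.grab_frame("side");cv2.imwrite("pics/s3.png",cv2.resize(im[130:210,225:332],(800,600),interpolation=cv2.INTER_CUBIC))
E
```

```text
yaw of tool x 1.5033251183894496 z [ 0.  0. -1.]
yaw of tool x 2.6989836447608657 z [-0.001 -0.    -1.   ]
[ 0.13691295  0.22878242 -0.03134369] 0.0434486422356971 25.68155586719513 [-0.52745957  0.54033235  0.14572292  1.77082776 -0.10127802  0.83908404
  0.79382717]
```

View pics/s3.png

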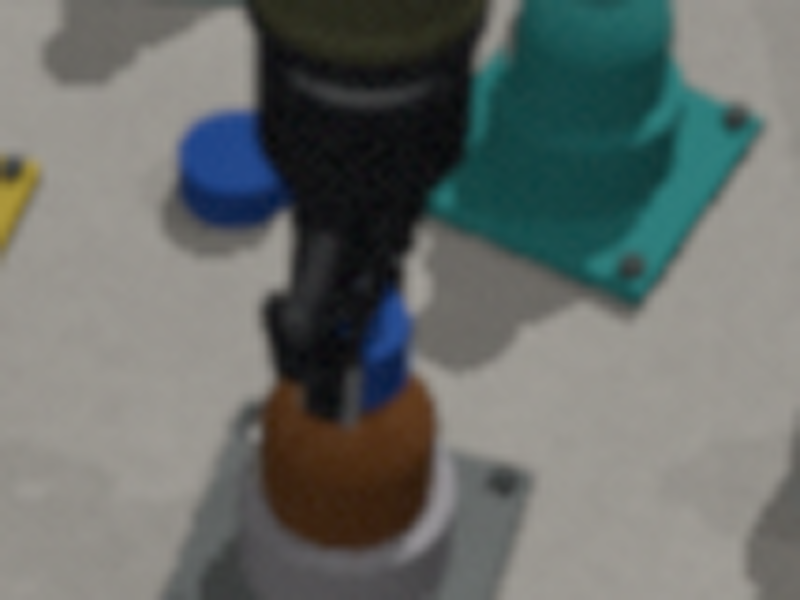

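The side crop shows the fingers still on the amber cap (about (340,360)). But positive q7 turned out to be counterclockwise, so I backed the cap off to its soft end stop, where the fingers slipped at about 0.2 N m. That's harmless, and the bind should now be about 1.5 rad clockwise. I'll firm up the grip a little and turn the right way.

```bash
cat > turn2.py <<'E'
from h import *
def Mz(n=4):
    v=[]
    for _ in range(n): ctrl.pause(.03); v.append(get_state()["wrist_torque"][2])
    return np.mean(v)
ctrl.close_gripper(force=50)
q=np.array(get_state()["qpos"],float); q0=q[6]
q[6]-=0.55; ctrl.set_joints(q); a=Mz(); q[6]-=0.45; ctrl.set_joints(q); M0=(a+Mz())/2; print("M0",a,M0,get_state()["time"])
for i in range(18):
    q[6]-=0.06; ctrl.set_joints(q); dM=Mz()-M0; s=get_state()
    print(round(s["time"],2),"turned",round(q0-s["qpos"][6],3),"dMz",round(dM,3),"F",np.round(s["contact_force"],1),"w",round(s["width"],4),"g",round(s["gripper_force"],1),flush=True)
    if dM>0.22 or s["time"]>24: break
E
python3 turn2.py
```

```text
M0 8.583930602822001e-05 -0.0006638228137823216 14.5167
14.9 turned 1.058 dMz 0.019 F [-1.5  1.2  1. ] w 0.0432 g 50.5
15.28 turned 1.118 dMz 0.033 F [-1.6 -0.3  0.2] w 0.0427 g 50.5
15.67 turned 1.178 dMz -0.02 F [-1.5  0.2  1.2] w 0.0427 g 50.5
16.05 turned 1.238 dMz 0.017 F [-1.   0.9  1.2] w 0.0426 g 50.5
16.43 turned 1.298 dMz 0.01 F [-0.1  1.3  1. ] w 0.0429 g 50.5
16.82 turned 1.358 dMz 0.021 F [-1.9  0.9  0.6] w 0.0427 g 50.5
17.2 turned 1.418 dMz 0.007 F [-1.9  0.2 -0.1] w 0.043 g 50.5
17.58 turned 1.478 dMz 0.004 F [-1.9  0.2  0.3] w 0.0429 g 50.5
17.97 turned 1.538 dMz 0.012 F [-0.8  0.1 -0.3] w 0.0428 g 50.5
18.35 turned 1.598 dMz 0.087 F [-1.1  0.3  0.8] w 0.0427 g 50.5
18.73 turned 1.658 dMz 0.159 F [-1.3  0.1  0.4] w 0.0431 g 50.6
19.12 turned 1.718 dMz 0.248 F [-0.7  0.6  0.6] w 0.043 g 50.6
```

The torque now rises at about 1.4 N m/rad from 1.545 rad on. That is a clear bind, with the threads wound about 0.17 rad. I back off 0.17 + 0.785 rad and let go.

```bash
python3 - <<'E'
from h import *
q=np.array(get_state()["qpos"],float); q[6]+=0.96; ctrl.set_joints(q); ctrl.pause(.2)
s=get_state();print(s["time"],s["qpos"][6],s["wrist_torque"][2])
ctrl.ungrasp(); ctrl.pause(.2); p=get_state()["tcp_pos"]
ctrl.movel([p[0],p[1],0.27],max_speed=0.12); ctrl.pause(.2)
s=get_state();print(s["time"],s["tcp_pos"],s["contact_force"],s["width"])
im,d=vision.grab_frame("side");cv2.imwrite("pics/s4.png",cv2.resize(im[130:235,225:365],(800,600),interpolation=cv2.INTER_CUBIC))
E
```

```text
20.2333 0.036102513626023416 0.012551301045614863
22.4833 [0.53444319 0.22055915 0.26943348] [ 0.65324079  0.47307403 -0.07296781] 0.08542394127411415
```

View pics/s4.png

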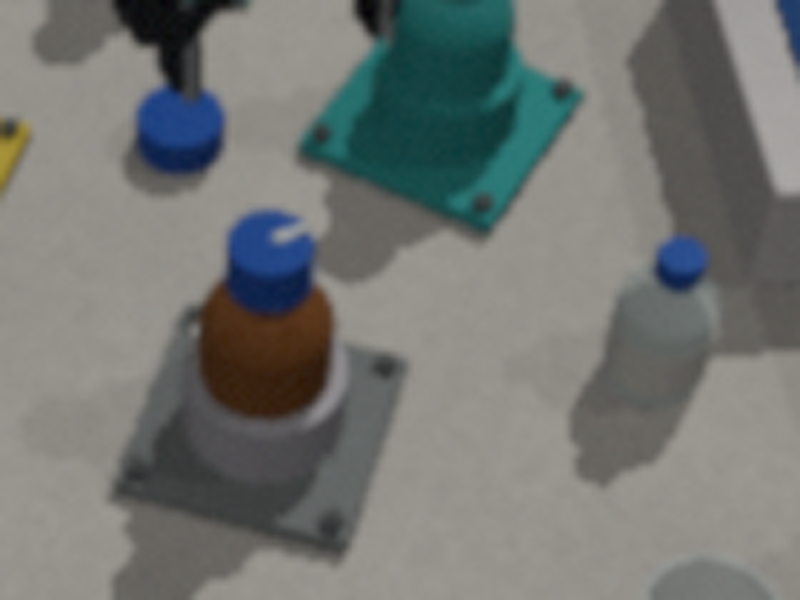

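The cap stands upright and free (crop about (270,260)). Its bar points to (305,228), slightly counterclockwise of where it started, as expected with the bind about 0.65 rad from the start. I'm handing in the job.

```bash
python3 -c "
from h import *
print(ticket.close_job())"
```

```text
the job is handed in; nothing more can be done
None
```

The amber bottle's cap was turned clockwise until it bound (about 0.25 N m, threads wound about 0.17 rad), then backed off about 0.79 rad (an eighth of a turn) and released, after I first turned it the wrong way (counterclockwise) to its end stop, where the fingers slipped; the clear bottle was never approached, and the job is handed in with no verdict returned.

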